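# Hold the sack peg open astride the label card

### The arm

A 7-joint arm with a two-finger parallel gripper is mounted at the origin on the work surface. World frame = base frame: x ahead of the robot, y to its left, z up, the work surface at z = 0. Lengths are in m, angles in rad, forces in N, time in s.
With the tool pointing down it reaches from about 0.425 to 1.025 m from the base axis. Payload 9.4 kg.
Tool frame: the origin (TCP) lies on the centre line of the jaws, within the pads' length; the fingertips stand 25 mm ahead of it and the grasp point (between the pads) lies 6 mm ahead of it; x points along the fingers, y is the direction in which the jaws open and shut, and the axes are right-handed (so a half turn about x gives the same grasp; the last joint's range is limited). The gripper opens to 93 mm and grips with 3 to 60 N. Pads are 15 mm wide; open, the fingers measure 128 mm over their backs; the gripper's body (75 mm by 188 mm) begins 65 mm behind the grasp point.
Start: joints at [1.106, 0.599, -0.003, 1.599, 0.002, 0.943, -0.08], TCP at [0.274, -0.671, 0.244] pointing down, gripper open.
Joint ranges: [-2.57, 2.57], [-0.35, 1.97], [-1.29, 1.29], [0.11, 2.56], [-1.05, 4.19], [0.11, 1.86], [-2.63, 2.63]. Speed limits (rad/s): [2.22, 2.22, 3.01, 3.01, 3.14, 3.14, 3.14].

### API

Orientations are given as [roll, pitch, yaw] about the fixed x, y, z axes, in that order (R = Rz(yaw) Ry(pitch) Rx(roll)).
In Python, from plant import ctrl gives the robot as it stands.
- The arm moves only by the shell command python3 -m creep 'ROWS' [FORCE]. ROWS is a JSON object of lists of equal length, an entry for each row: "delta_pos": the shift along the tool's x, y, z in cm, a list of three; "spin": the turn about the tool's x in rad; "claw": the closure, from -1 (fully open) to 1 (shut), so that 0 is half open. In form: {"delta_pos": [[dx, dy, dz], ...], "spin": [spin, ...], "claw": [claw, ...]}. A call has 1 to 8 rows; each row is the pose to reach, as a shift and turn from the pose measured when the call began, along the tool's axes at that moment; what a row does not reach only later rows make up. A row lasts 1/10 s, in which the tool goes at most 50 mm and 8.59 degrees, less where a joint would pass 70% of its speed; a pose out of reach is approached as far as the arm can. A call with a gripper value outside its range is refused whole. The fingers move at their own pace and stop on an object; FORCE is the grip in N (left out, the last holds). Time passes only in rows, so rows that repeat a pose let the fingers close. It gives the time, the measured TCP pose, the force and the opening at its end, in the units of the state.
- ctrl.read_state(): the state, without advancing time (a new reading comes with each control period).
- ctrl.get_image(name): name is "scene" or "top" or "wrist"; returns the picture (400x640x3 uint8, blue, green, red); there is no depth.
- ctrl.camera_params(name): a dict with "fx", "fy", "cx", "cy" (pixels), "distortion" ([k1, k2, p1, p2, k3] as OpenCV has them; the pictures are not rectified), "R" (3x3) and "t" (3): a world point X has camera coordinates R X + t; the wrist camera has in their place "tool_from_camera" (4x4, takes a point from camera to tool coordinates, whose origin is the TCP and whose axes are the tool frame's). Camera axes: x right, y down, z forward; pixel columns grow to the right and rows downward; lengths in m; the calibration is good to about 2 mm. A picture is of the moment at which its call begins: read the wrist's pose just before it. camera_params takes no time and is no camera call.
- ctrl.finish_job(): hands the job in, once; it reports no verdict.
The state is a dict: "t": time; "joint_pos": joint angles; "joint_velocities": joint speeds; "effort": joint torques, N m; "tool_pos": TCP position; "eef_rot": TCP orientation; "ft_force": force on the tool from outside, world axes, zero at the start; "ft_torque": the same for the moment, N m; "width": finger opening in m.
Only numpy, scipy, OpenCV 4.12 (cv2) and the standard library are available. Lean on these libraries where they do the work, as an engineer would, in place of code of your own. Each camera call takes 0.05 s, during which the arm holds its last target. There are 200 camera calls.

### The job

First clear the tall white bottle from in front of the label card: stand it upright, wholly on the round cork mat. Then squeeze the big wooden spring peg open, lift it off its steel strip and bring it jaws down over the middle of the card's top edge, holding it squeezed fully open with the edge about halfway up between the jaws, one jaw on each side, touching neither card nor block, so that I can slip a note in. Finish while still holding it so (do not let go or clip it on); do not tip the bottle over, and leave the other things where they are.

Things in the scene. Friction and masses are not known exactly. Their poses are not given: they have to be found in the camera images.
- stand: Dark wooden block, fixed, 60 x 110 x 30 mm high, with a stiff brown card standing upright in it. Origin at table height below the card's middle; z up, y along the card, card plane at x = 0; the block spans x = -12 to +48 mm. Card 3 mm thick, 80 mm wide, top edge 110 mm above the table, a darker blot on its front (-x) face. The bottle stands close on the -x side.
- card_top (a point): Middle of the card's top edge, 110 mm above the table; axes as the stand's (x across the card's thickness, y along its edge, z up).
- rail: Wooden block, fixed, 70 x 120 x 25 mm high, with an upright steel strip in its middle on which the peg is parked: strip 4 mm thick, 100 mm long along local y, top edge 75 mm above the table. Origin at table height below the strip's middle, z up, x across the strip.
- mat: Flat round cork mat, fixed, diameter 130 mm, 5 mm thick. Origin at the centre of its underside.
- bottle: White plastic bottle, loose, upright, 0.19 to 0.35 kg: straight body 54 mm in diameter up to 150 mm, then neck and cap (30 mm), 178 mm tall. Origin at the centre of its foot, z up. Stands about 15 mm from the card's front face, across its middle: the fingers cannot straddle the card with it there. Grip the top of the straight body, fingers closing along the stand's y.
- peg: Loose wooden spring peg (jumbo clothes peg), 60 g, 26 mm wide, parked upright astride the strip, jaws down, tails up. Origin on the pivot axis, 14 mm above the strip's top. z up along the tails (to 50 mm), jaws 36 mm down, y along pivot and strip, x the squeezing direction. Pinch from above, fingers closing along x, pads 15 to 50 mm above the pivot. The frame is that of the -x leg.
- tip_a (a point): Inner edge of the tip of the peg's jaw on its -x side, on the peg's middle, 36 mm below the pivot.
- tip_b (a point): Inner edge of the tip of the peg's other jaw (the +x side), 36 mm below the pivot; it moves with the other leg.
- peg_leg (a joint): Peg opening, rad: 0 on the strip (tails a V, 48 mm over their tops); 0.5 at the stop (tails' outer faces parallel, 24 mm apart, jaw tips 22 mm apart inside; each leg has turned 0.25, the pivot stays midway between the fingers at the same height). The spring needs about 5 N on the tails to start and 12 N to hold fully open, and shuts when let go.
- potato1: Loose potato, 71 x 50 x 48 mm high, some 100 mm behind the stand (+x side). Origin under its centre. Leave alone.
- potato2: Loose potato, 60 x 43 x 40 mm high, some 110 mm in front of the rail (towards the robot). Origin under its centre. Leave alone.
- potato3: Loose potato, 78 x 55 x 52 mm high, to the right in front. Origin under its centre. Leave alone.
- jar: Loose brown glass jar with a red lid, diameter 58, 75 mm high, some 110 mm behind the rail. Origin under its centre. Leave alone.
- mug: Loose yellow mug, diameter 76, 80 mm high, behind the mat. Origin under its centre. Leave alone.
- tin: Loose flat metal tin, diameter 68, 50 mm high, to the left in front. Origin under its centre. Leave alone.
- onion: Loose onion, diameter 68, 66 mm high, in front of the mat (towards the robot). Origin under its centre. Leave alone.

How it is judged:
On the way, in this order (a step that is already met when the one before it is completed fails the run):
1. the bottle stands upright on the cork mat, let go (horizontal distance between bottle and mat below 0.038 m and z of bottle in the frame of mat between 0.002 and 0.01 m and angle between bottle's own z axis and vertical below 0.1 rad and contact force between the fingers and bottle below 0.1 N), for 0.3 s.
2. the peg is squeezed open and lifted clear of its strip (value of joint peg_leg above 0.4 rad and z of peg in the frame of rail above 0.12 m and contact force between the fingers and peg above 3 N), for 0.1 s.
At the end, for the whole second after the job is handed in: Peg held still, squeezed past 0.40 rad, a jaw tip on each side of the card (4 mm or more off its mid-plane), tips 8-28 mm below its top edge, within 18 mm of its middle, pivot along the edge within 0.25 rad, touching card and block under 0.3 N; bottle upright on the mat within 38 mm of its centre (((x of tip_a in the frame of card_top below -0.004 m and x of tip_b in the frame of card_top above 0.004 m) or (x of tip_a in the frame of card_top above 0.004 m and x of tip_b in the frame of card_top below -0.004 m)) and z of tip_a in the frame of card_top between -0.028 and -0.008 m and y of tip_a in the frame of card_top between -0.018 and 0.018 m and z of tip_b in the frame of card_top between -0.028 and -0.008 m and y of tip_b in the frame of card_top between -0.018 and 0.018 m and value of joint peg_leg above 0.4 rad and angle between the y axis of peg and the y axis of stand, either way round below 0.25 rad and contact force between peg and stand below 0.3 N and contact force between the fingers and peg above 3 N and linear speed of peg below 0.02 m/s and horizontal distance between bottle and mat below 0.038 m and z of bottle in the frame of mat between 0.002 and 0.01 m and angle between bottle's own z axis and vertical below 0.1 rad); the arm keeps its last pose, push and grip.
It fails at once if the bottle is tipped over (angle between bottle's own z axis and vertical above 0.7 rad).
It fails at once if another thing on the table is moved by more than 40 mm (distance of any of potato1, potato2, potato3, jar, mug, tin, onion from where it was at the start of the episode above 0.04 m).
It also fails if it takes over 59 s, if anything falls off the work surface, if the arm or the gripper's body presses on something with over 40 N, if the wrist force passes 120 N, or if a joint passes its speed limit or range.

## Working session

There is one attempt and no reset: what is moved stays moved. The work goes in short steps, Python scripts to look and compute and a shell command to move; the robot and the scene stay as the last step left them, time stands still between calls to the robot, and variables do not carry over. Pictures are saved under pics/ and viewed, about 8 in all and at most 12, crops included, and the job is handed in when it is done.

```bash
ls; mkdir -p pics; cat > h.py <<'E'
import numpy as np, cv2
from plant import ctrl
from scipy.spatial.transform import Rotation as Ro
def tool():
    s=ctrl.read_state(); return Ro.from_euler('xyz',s['eef_rot']).as_matrix(), np.array(s['tool_pos'])
def cam(name):
    p=ctrl.camera_params(name); K=np.array([[p['fx'],0,p['cx']],[0,p['fy'],p['cy']],[0,0,1]]); d=np.array(p['distortion'])
    if name=='wrist':
        T=np.array(p['tool_from_camera']); R0,t0=tool()
        Rwc=R0@T[:3,:3]; c=R0@T[:3,3]+t0; R=Rwc.T; t=-R@c
    else: R=np.array(p['R']); t=np.array(p['t'])
    return dict(K=K,d=d,R=R,t=t,c=-R.T@t)
def ray(c,uv):
    q=cv2.undistortPoints(np.array([[uv]],float),c['K'],c['d'])[0,0]
    v=c['R'].T@np.array([q[0],q[1],1]); return v/np.linalg.norm(v)
def onz(c,uv,z):
    v=ray(c,uv); return c['c']+v*(z-c['c'][2])/v[2]
def tri(ca,ua,cb,ub):
    A=np.zeros((3,3));b=np.zeros(3)
    rs=[]
    for c,u in((ca,ua),(cb,ub)):
        v=ray(c,u);P=np.eye(3)-np.outer(v,v);A+=P;b+=P@c['c'];rs.append((P,c['c']))
    x=np.linalg.solve(A,b); return x,sum(np.linalg.norm(P@(x-c)) for P,c in rs)
def proj(c,X):
    return cv2.projectPoints(np.array(X,float).reshape(-1,3),cv2.Rodrigues(c['R'])[0],c['t'],c['K'],c['d'])[0][:,0]
E
python3 - <<'E'
from h import *
s=ctrl.read_state(); print(s['t'],s['tool_pos'],s['eef_rot'],s['width'])
for n in('scene','top'):
    cv2.imwrite(f'pics/{n}0.png',ctrl.get_image(n)); print(n,cam(n)['c'],cam(n)['K'][0,0], cam(n)['R'][2])
T=ctrl.camera_params('wrist')['tool_from_camera'];print(np.round(T,3))
E
```

```text
pics
0.0 [ 0.27399092 -0.67077006  0.24276545] [-1.48556666  1.56926105  2.04388291] 0.0924402783515714
scene [1.05099792 0.45194427 0.88596343] 378.8510873949477 [-0.49732771 -0.43090159 -0.7529867 ]
top [0.33290476 0.00271794 1.12536777] 399.85015970668064 [ 0.19605115  0.00391281 -0.98058586]
[[-0.    -0.262  0.965 -0.141]
 [ 1.     0.002  0.001 -0.001]
 [-0.002  0.965  0.262 -0.073]
 [ 0.     0.     0.     1.   ]]
```

View pics/scene0.png

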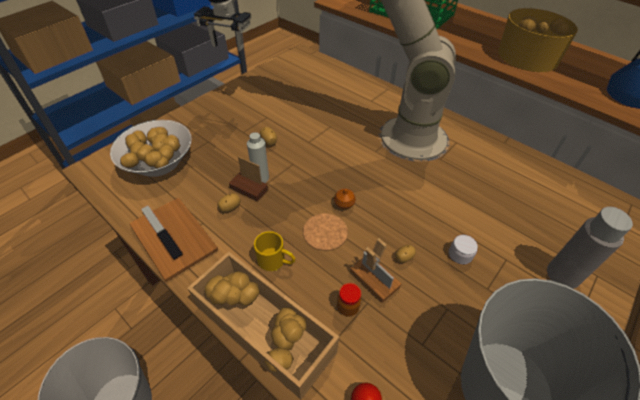

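View pics/top0.png

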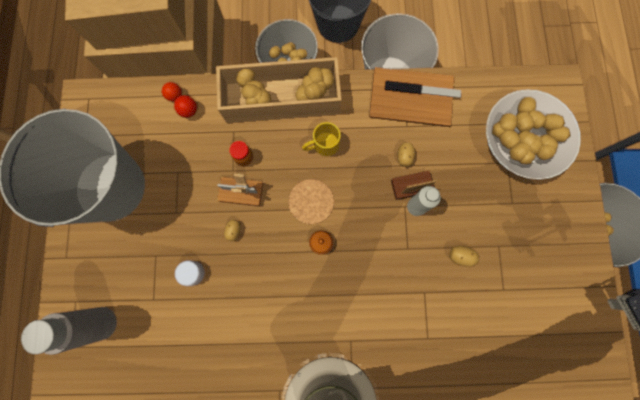

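Scene: bottle at (258,155), card behind it at (248,172), mat (325,232), rail/peg (376,265). Top: bottle (427,198), stand (413,186), mat (311,201), rail (240,191). Next I'll enlarge the stand and the rail.

```bash
python3 - <<'E'
from h import *
s=cv2.imread('pics/scene0.png');t=cv2.imread('pics/top0.png')
def cr(i,x,y):
    return cv2.resize(i[y:y+60,x:x+80],(400,300),interpolation=cv2.INTER_CUBIC)
a=np.vstack([np.hstack([cr(t,375,160),cr(t,205,160)]),np.hstack([cr(s,215,130),cr(s,335,235)])])
cv2.imwrite('pics/c1.png',a)
ct=cam('top')
# mat by colour in top and scene
for n,i,box in(('top',t,(280,170,345,235)),('scene',s,(295,205,355,258))):
    x0,y0,x1,y1=box;h=cv2.cvtColor(i[y0:y1,x0:x1],cv2.COLOR_BGR2HSV)
    sub=i[y0:y1,x0:x1].astype(int)
    print(n,'center',sub[(y1-y0)//2,(x1-x0)//2],'corner',sub[2,2],h[(y1-y0)//2,(x1-x0)//2],h[2,2])
for n,uv,z in(('mat',(311,201),.005),('bottle cap',(431,193),.178),('rail',(240,191),.025),('onion',(320,242),.03),('tin',(188,273),.05),('p1',(406,154),.02),('p2',(232,230),.02),('mug',(326,137),.08),('jar',(240,151),.075),('p3',(464,256),.03)): print(n,onz(ct,uv,z).round(3))
cs=cam('scene');print('mat s',onz(cs,(325,232),.005), 'bot',tri(ct,(431,193),cs,(255,136)))
E
```

```text
top center [ 90 143 193] corner [ 59 110 151] [ 15 136 193] [ 17 155 151]
scene center [ 68 116 169] corner [ 44  86 121] [ 14 152 169] [ 16 162 121]
mat [0.541 0.038 0.005]
bottle cap [ 0.52  -0.258  0.178]
rail [0.572 0.237 0.025]
onion [0.422 0.015 0.03 ]
tin [0.348 0.368 0.05 ]
p1 [ 0.668 -0.239  0.02 ]
p2 [0.463 0.259 0.02 ]
mug [ 0.705 -0.01   0.08 ]
jar [0.674 0.228 0.075]
p3 [ 0.373 -0.374  0.03 ]
mat s [0.54702201 0.04317084 0.005     ] bot (array([ 0.51990889, -0.2573827 ,  0.17655676]), np.float64(0.002136205606328727))
```

View pics/c1.png

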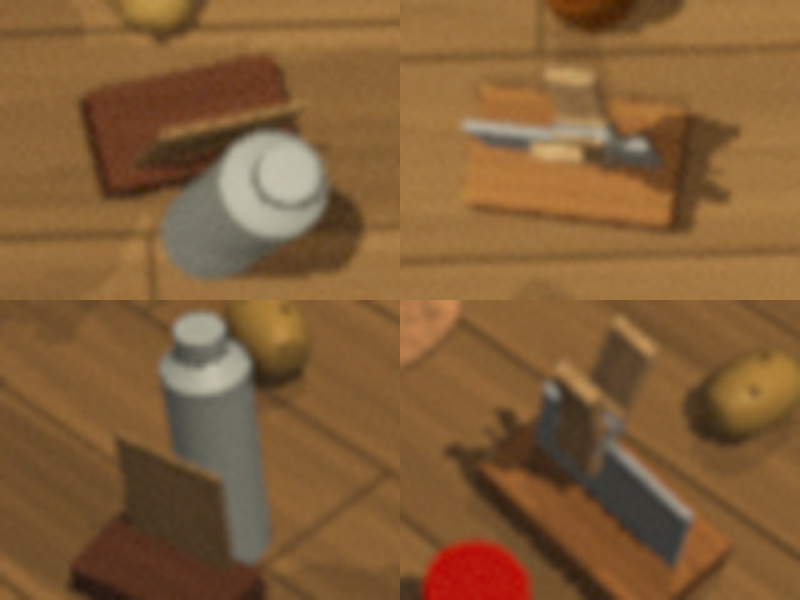

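Crops: the card's top edge runs (407,186.5)–(435,181) in top and (238.6,158)–(259.5,166.5) in scene. The peg straddles the strip, with tail tops near (239,175)/(236,190.5) in top and (372,250)/(381.5,242) in scene.

```bash
python3 - <<'E'
from h import *
ct,cs=cam('top'),cam('scene')
P={'card left':((407,186.6),(259.4,166.6)),'card right':((435,181),(238.6,158)),'tail far':((239,175),(371.5,249)),'tail near':((236,190.8),(381.8,241.5)),
'strip L':((218,185),(393,277.5)),'strip R':((256,190.5),(364.6,252)),'bottlecap':((432.5,195),(254.7,134))}
for k,(a,b) in P.items():
    x,r=tri(ct,a,cs,b); print(k,x.round(4),round(r,4))
for n,uv,z in (('railblock corners',(221,177),.025),('',(262,181),.025),('',(260,205),.025),('',(218.5,201),.025),('stand',(391.5,179),.03),('',(430,172),.03),('',(396,199),.03)): print(n,onz(ct,uv,z).round(4))
for n in ('top','scene'):
    i=cv2.imread(f'pics/{n}0.png');h=cv2.cvtColor(i,cv2.COLOR_BGR2HSV)
    x0,y0,x1,y1=(280,170,345,235) if n=='top' else (295,205,355,258)
    m=np.zeros(h.shape[:2],np.uint8);m[y0:y1,x0:x1]=((h[y0:y1,x0:x1,2]>(165 if n=='top' else 140))&(h[y0:y1,x0:x1,0]<16))*255
    m=cv2.morphologyEx(m,cv2.MORPH_OPEN,np.ones((3,3)))
    c=max(cv2.findContours(m,0,1)[0],key=cv2.contourArea);e=cv2.fitEllipse(cv2.convexHull(c));print(n,e,onz(cam(n),e[0],.005))
R,t=tool();print(R.round(3))
E
```

```text
card left [ 0.5527 -0.2154  0.1035] 0.0039
card right [ 0.5671 -0.2918  0.1006] 0.0012
tail far [0.5884 0.2177 0.1379] 0.004
tail near [0.5497 0.2238 0.1328] 0.0008
strip L [0.5797 0.2872 0.0732] 0.0013
strip R [0.5624 0.1868 0.0646] 0.0045
bottlecap [ 0.5154 -0.2612  0.1786] 0.0008
railblock corners [0.6144 0.2916 0.025 ]
 [0.5992 0.1747 0.025 ]
 [0.5304 0.1802 0.025 ]
 [0.5451 0.2971 0.025 ]
stand [ 0.593  -0.1908  0.03  ]
 [ 0.6101 -0.3007  0.03  ]
 [ 0.5354 -0.1998  0.03  ]
top ((323.6000061035156, 191.39999389648438), (4.52548360824585, 5.842373847961426), 135.0) [0.56819964 0.00118023 0.005     ]
scene ((325.2102355957031, 230.6862335205078), (36.92845153808594, 45.40108871459961), 93.57134246826172) [0.54306459 0.04055039 0.005     ]
[[-0.001  0.378 -0.926]
 [ 0.001 -0.926 -0.378]
 [-1.    -0.001  0.   ]]
```

```bash
cat >> h.py <<'E'
def go(x,y,z,yaw=None):
    """print the shift (cm) and spin for a TCP target; yaw = wanted direction of the tool y axis (mod pi)"""
    R,t=tool(); d=R.T@(np.array([x,y,z])-t)*100
    sp=0
    if yaw is not None:
        cur=np.arctan2(R[1,1],R[0,1]); sp=-((yaw-cur+np.pi/2)%np.pi-np.pi/2)
    print('delta',d.round(2),'spin',round(sp,3),'tcp',t.round(4),'tilt',R[:,0].round(4),ctrl.read_state()['t'])
E
python3 -c "
from h import *
go(.517,-.26,.265,np.pi/2+.17)"
```

```text
delta [ -2.18 -28.84 -38.03] spin 0.218 tcp [ 0.274  -0.6708  0.2429] tilt [-6.0e-04  1.2e-03 -1.0e+00] 0.1
```

```bash
python3 -m creep '{"delta_pos":[[-2.2,-3,-4],[-2.2,-6,-8],[-2.2,-9,-12],[-2.2,-12,-16],[-2.2,-15,-20],[-2.2,-18,-24],[-2.2,-20.5,-27],[-2.2,-20.5,-27]],"spin":[0.1,0.218,0.218,0.218,0.218,0.218,0.218,0.218],"claw":[-1,-1,-1,-1,-1,-1,-1,-1]}' 20
python3 - <<'E'
from h import *
go(.517,-.26,.265,np.pi/2+.17)
c=cam('wrist');i=ctrl.get_image('wrist');cv2.imwrite('pics/w1.png',i);np.savez('w1.npz',**c)
print(proj(c,[[.517,-.26,.178],[.56,-.254,.11]]))
E
```

```text
t: 0.9
tool_pos: [0.4501, -0.3726, 0.2649]
eef_rot: [-1.819, 1.567, 1.501]
ft_force: [0.4, -1.0, -0.1]
width: 0.093
delta [ 0.04 -9.89 -8.59] spin 0.009 tcp [ 0.4501 -0.3726  0.2649] tilt [ 3.0e-04  4.3e-03 -1.0e+00] 0.9
[[183.16612622 102.65438593]
 [212.15453681  57.4875715 ]]
```

View pics/w1.png

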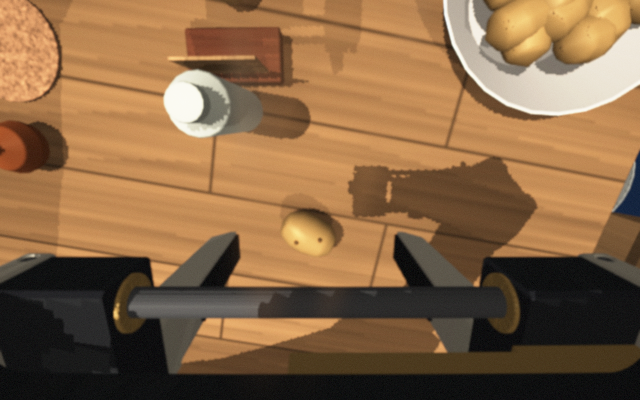

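Wrist: the cap centre is at (184,102) and the card's top edge runs (168,58)–(258,58), with midpoint (213,58). Both are within about 1 px of my predictions, so the estimates hold.

```bash
python3 - <<'E'
from h import *
c=np.load('w1.npz');ct=cam('top')
a=onz(c,(168,58),.11);b=onz(c,(258,58.5),.11);print(a,b,(a+b)/2,np.linalg.norm(a-b),'yaw',np.arctan2(a[1]-b[1],a[0]-b[0])-np.pi/2)
print('cap',onz(c,(184,102),.178),tri(c,(184,102),ct,(432.5,195)))
print('cardmid',tri(c,(213,58),ct,(421,183.8)))
print('mat',onz(c,(10,48),.005))
go(.517,-.26,.265,np.pi/2+.17); 
E
```

```text
[ 0.55241826 -0.21395373  0.11      ] [ 0.56659934 -0.29554557  0.11      ] [ 0.5595088  -0.25474965  0.11      ] 0.08281504368357215 yaw 0.17208603010282442
cap [ 0.51756699 -0.26057357  0.178     ] (array([ 0.51645368, -0.26086818,  0.17780043]), np.float64(0.002331575857825559))
cardmid (array([ 0.55998371, -0.25349805,  0.10616049]), np.float64(0.0004362321761737698))
mat [0.54065071 0.03384382 0.005     ]
delta [  0.02 -10.21  -8.79] spin 0.006 tcp [ 0.4483 -0.3759  0.265 ] tilt [-4.0e-04  2.4e-03 -1.0e+00] 0.95
```

```bash
python3 -m creep '{"delta_pos":[[0,-3.5,-3],[0,-7,-6],[0,-10.2,-8.8],[0,-10.2,-8.8],[0,-10.2,-8.8]],"spin":[0.006,0.006,0.006,0.006,0.006],"claw":[-1,-1,-1,-1,-1]}'
python3 -c "
from h import *
go(.517,-.2605,.150,np.pi/2+.172)"
```

```text
t: 1.45
tool_pos: [0.5168, -0.2607, 0.265]
eef_rot: [-1.196, 1.568, 2.116]
ft_force: [-0.3, -0.9, 0.3]
width: 0.0927
delta [ 1.15e+01  1.00e-02 -3.00e-02] spin -0.002 tcp [ 0.5168 -0.2607  0.265 ] tilt [-0.0012  0.002  -1.    ] 1.45
```

```bash
python3 -m creep '{"delta_pos":[[4,0,0],[8,0,0],[11.5,0,0],[11.5,0,0],[11.5,0,0],[11.5,0,0],[11.5,0,0],[11.5,0,0]],"spin":[0,0,0,0,0,0,0,0],"claw":[-1,-1,-1,-1,-1,1,1,1]}' 25
python3 -m creep '{"delta_pos":[[0,0,0],[0,0,0],[0,0,0],[0,0,0]],"spin":[0,0,0,0],"claw":[1,1,1,1]}'
```

```text
t: 2.25
tool_pos: [0.5172, -0.2608, 0.1514]
eef_rot: [-2.49, 1.569, 0.821]
ft_force: [-0.2, 0.8, 0.1]
width: 0.0736
t: 2.65
tool_pos: [0.5175, -0.2609, 0.1519]
eef_rot: [-2.866, 1.569, 0.446]
ft_force: [-1.4, 1.0, 6.1]
width: 0.0533
```

```bash
python3 -m creep '{"delta_pos":[[-2,0,0],[-4,0,0],[-6,0,0],[-6,0,1],[-6,0,2],[-6,0,2],[-6,0,2]],"spin":[0,0,0,0,0,0,0],"claw":[1,1,1,1,1,1,1]}'
python3 -c "
from h import *
go(.541,.038,.212);go(.541,.038,.159)"
```

```text
t: 3.35
tool_pos: [0.4968, -0.2643, 0.2109]
eef_rot: [-1.766, 1.569, 1.545]
ft_force: [0.3, -0.7, -3.7]
width: 0.0536
delta [ -0.07 -29.06  -9.45] spin 0 tcp [ 0.4968 -0.2643  0.2109] tilt [ 0.      0.0014 -1.    ] 3.35
delta [  5.23 -29.05  -9.45] spin 0 tcp [ 0.4968 -0.2643  0.2109] tilt [ 0.      0.0014 -1.    ] 3.35
```

```bash
python3 -m creep '{"delta_pos":[[0,-4,-0.5],[0,-8,-1.5],[0,-12,-3],[0,-16,-4.5],[0,-20,-6],[0,-24,-7.5],[0,-27,-8.7],[0,-29,-9.45]],"spin":[0,0,0,0,0,0,0,0],"claw":[1,1,1,1,1,1,1,1]}'
python3 -m creep '{"delta_pos":[[0,0,0],[0,0,0],[0,0,0]],"spin":[0,0,0],"claw":[1,1,1]}'
python3 - <<'E'
from h import *
c=cam('wrist');i=ctrl.get_image('wrist');t=ctrl.get_image('top');s=ctrl.get_image('scene')
go(.541,.038,.159,np.pi/2+.172)
cv2.imwrite('pics/w2.png',np.hstack([i,cv2.resize(s[180:305,300:400],None,fx=1,fy=1)]) if 0 else i)
cv2.imwrite('pics/s2.png',np.hstack([cv2.resize(s[140:260,280:380],(400,480),interpolation=2),cv2.resize(t[140:260,260:360],(400,480),interpolation=2)]))
E
```

```text
t: 4.15
tool_pos: [0.5415, 0.0409, 0.2106]
eef_rot: [-1.575, 1.568, 1.74]
ft_force: [0.5, 0.4, -2.0]
width: 0.0534
t: 4.45
tool_pos: [0.5411, 0.0396, 0.2102]
eef_rot: [-1.056, 1.569, 2.257]
ft_force: [0.4, -0.7, -2.5]
width: 0.0535
delta [5.16 0.15 0.05] spin -0.001 tcp [0.5413 0.0395 0.2106] tilt [-6.0e-04  1.9e-03 -1.0e+00] 4.6
```

View pics/s2.png

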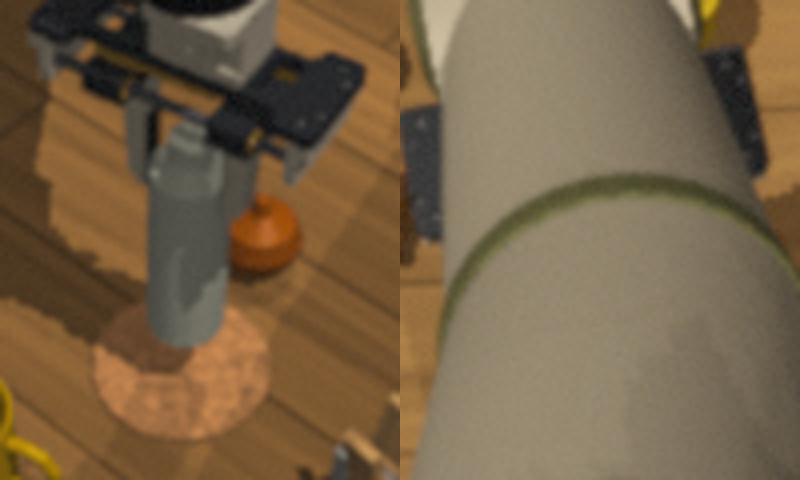

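The bottle hangs upright at crop (190,330), over the mat. Lowering it until it meets the mat.

```bash
python3 -m creep '{"delta_pos":[[1.5,0.1,0],[3,0.1,0],[4.3,0.1,0],[4.9,0.1,0],[5.2,0.1,0],[5.4,0.1,0],[5.4,0.1,0],[5.4,0.1,0]],"spin":[0,0,0,0,0,0,0,0],"claw":[1,1,1,1,1,1,1,1]}'
```

```text
t: 5.4
tool_pos: [0.5417, 0.0387, 0.157]
eef_rot: [-1.827, 1.569, 1.485]
ft_force: [-0.4, -0.5, -2.4]
width: 0.0537
```

```bash
python3 -m creep '{"delta_pos":[[0.2,0,0],[0.3,0,0],[0.4,0,0],[0.4,0,0]],"spin":[0,0,0,0],"claw":[1,1,1,1]}'
```

```text
t: 5.8
tool_pos: [0.5438, 0.039, 0.1563]
eef_rot: [-2.853, 1.564, 0.459]
ft_force: [-5.3, -0.9, 31.7]
width: 0.0533
```

Firm contact now. Ease back and release gently.

```bash
python3 -m creep '{"delta_pos":[[-0.1,0,0.1],[-0.1,0,0.15],[-0.1,0,0.15],[-0.1,0,0.15],[-0.1,0,0.15],[-0.1,0,0.15]],"spin":[0,0,0,0,0,0],"claw":[1,1,0.1,-0.4,-1,-1]}'
python3 -m creep '{"delta_pos":[[0,0,0],[0,0,0],[0,0,0],[-4,0,0],[-8,0,0],[-11,0,0],[-11,0,0]],"spin":[0,0,0,0,0,0,0],"claw":[-1,-1,-1,-1,-1,-1,-1]}'
python3 - <<'E'
from h import *
c=cam('wrist');i=ctrl.get_image('wrist');s=ctrl.get_image('scene')
# yaw of rail y axis about -0.14 ; fingers along rail x
go(.50,.2205,.267,-.14)
print('expected cap',proj(c,[[.542,.039,.183],[.542,.039,.005]]),proj(cam('scene'),[[.542,.039,.183],[.542,.039,.005]]))
i2=i.copy();i2[250:400,:]=0
i2[250:400,0:640]=cv2.resize(s[150:300,270:430],(160,150)).repeat(4,1)[:, :640] if 0 else i[250:400]
cv2.imwrite('pics/w3.png',np.hstack([cv2.resize(i,(480,300)),cv2.resize(s[150:250,280:380],(300,300),interpolation=2)]))
E
```

```text
t: 6.4
tool_pos: [0.5423, 0.0387, 0.1571]
eef_rot: [-2.839, 1.564, 0.473]
ft_force: [-0.1, 0.3, -0.1]
width: 0.0729
t: 7.1
tool_pos: [0.5435, 0.0385, 0.2711]
eef_rot: [-3.004, 1.557, 0.307]
ft_force: [1.0, 0.6, 0.3]
width: 0.0926
delta [  0.08 -18.65   1.02] spin -1.26 tcp [0.5418 0.0384 0.2675] tilt [ 0.0073  0.0032 -1.    ] 7.2
expected cap [[316.50022619 217.34143069]
 [316.61536488 178.94993419]] [[326.68245397 188.17858412]
 [325.0452589  230.17671835]]
```

View pics/w3.png

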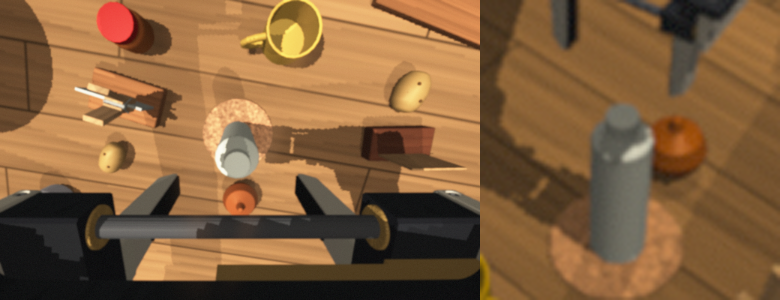

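The bottle stands upright in the middle of the mat: cap at about (315,216) in full-image pixels, predicted (316.5,217). Next, the peg; I'll look at it from nearby first, with the fingers turned across the strip.

```bash
python3 -c "
from h import *
go(.569,.11,.267,-.14);print(np.round(ctrl.read_state()['joint_pos'],2))"
```

```text
delta [ 0.1  -6.59 -3.9 ] spin -1.26 tcp [0.5418 0.0384 0.2675] tilt [ 0.0073  0.0032 -1.    ] 7.2
[-0.18  0.35  0.01  2.   -0.01  0.79 -1.57]
```

```bash
python3 -m creep '{"delta_pos":[[0,-3,-1.5],[0,-6.6,-3.9],[0,-6.6,-3.9],[0,-6.6,-3.9],[0,-6.6,-3.9],[0,-6.6,-3.9],[0,-6.6,-3.9],[0,-6.6,-3.9]],"spin":[-0.14,-0.28,-0.42,-0.56,-0.7,-0.84,-0.98,-1.12],"claw":[-1,-1,-1,-1,-1,-1,-1,-1]}'
python3 -m creep '{"delta_pos":[[0,0,0],[0,0,0],[0,0,0],[0,0,0]],"spin":[-0.14,-0.14,-0.14,-0.14],"claw":[-1,-1,-1,-1]}'
python3 - <<'E'
from h import *
c=cam('wrist');i=ctrl.get_image('wrist');cv2.imwrite('pics/w4.png',i);np.savez('w4.npz',**c)
go(.569,.2205,.267,-.14);print(np.round(ctrl.read_state()['joint_pos'],2))
print(proj(c,[[.588,.218,.138],[.55,.224,.138]]))
E
```

```text
t: 8.0
tool_pos: [0.5682, 0.11, 0.2661]
eef_rot: [2.436, 1.566, 0.592]
ft_force: [0.3, -0.3, 0.6]
width: 0.093
t: 8.4
tool_pos: [0.568, 0.1099, 0.2655]
eef_rot: [2.404, 1.566, 0.696]
ft_force: [-0.8, 0.1, 0.3]
width: 0.0927
delta [ -0.1   -1.42 -10.96] spin 0.003 tcp [0.5681 0.11   0.2657] tilt [ 0.0037  0.0028 -1.    ] 8.45
[-0.05  0.41 -0.33  1.91  0.17  0.84 -0.61]
[[321.88866648  77.19213335]
 [276.25420316  76.15060091]]
```

View pics/w4.png

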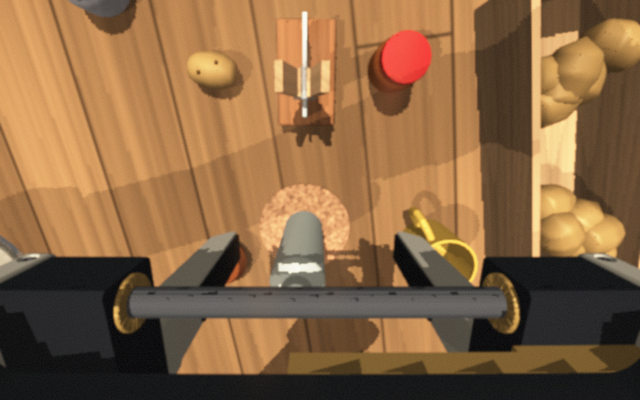

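The wrist view shows the peg end on: tails spanning x 274–332 at y about 77, and the strip vertical at x≈304.5 (rows 12–115), so the yaw fits. I'll find the tail outlines by mask.

```bash
python3 - <<'E'
from h import *
i=cv2.imread('pics/w4.png');c=np.load('w4.npz');ct=cam('top')
h=cv2.cvtColor(i,cv2.COLOR_BGR2HSV);x0,y0,x1,y1=262,50,345,105
sub=h[y0:y1,x0:x1]
for x in range(264,345,4): print(x,h[72,x],h[82,x])
m=((sub[...,2]>150)&(sub[...,1]>70)&(sub[...,1]<140)).astype(np.uint8)*255
for k in cv2.findContours(m,0,2)[0]:
    if cv2.contourArea(k)>25:
        x,y,w,hh=cv2.boundingRect(k);print((x+x0,y+y0,w,hh),cv2.contourArea(k))
for n,uv in(('strip top end',(304.5,14)),('strip bot',(305,115))): print(n,onz(c,uv,.075))
for z in(.137,.139): print(onz(c,(274.5,76.5),z),onz(c,(331.5,76.5),z))
E
```

```text
264 [ 15 141 166] [ 14 144 151]
268 [ 15 143 192] [ 15 141 193]
272 [ 14 138 198] [ 14 138 198]
276 [ 20 104 247] [ 19 108 244]
280 [ 20 101 248] [ 18 110 241]
284 [ 14 129 142] [ 14 132 133]
288 [ 14 132 139] [ 14 130 131]
292 [ 15 128 136] [ 14 133 132]
296 [ 15 128 152] [ 14 133 146]
300 [ 15 112 229] [ 17 108 232]
304 [ 18  36 218] [ 17  36 218]
308 [ 19 105 244] [ 21  96 249]
312 [ 15 127 173] [ 15 132 155]
316 [ 15 128 165] [ 15 130 157]
320 [ 15 126 193] [ 15 127 193]
324 [ 20 102 248] [ 19 108 243]
328 [ 19 105 247] [ 17 118 232]
332 [ 12 160 195] [ 12 162 189]
336 [ 14 148 148] [ 14 147 154]
340 [ 15 145 165] [ 14 147 160]
344 [ 15 145 163] [ 14 148 164]
(306, 60, 25, 38) 671.0
(295, 50, 8, 48) 135.5
(263, 50, 22, 52) 436.5
strip top end [0.58100012 0.28674455 0.075     ]
strip bot [0.56757633 0.19122131 0.075     ]
[0.54838104 0.22408359 0.137     ] [0.59617276 0.21758286 0.137     ]
[0.5485966  0.22377502 0.139     ] [0.59603415 0.21732247 0.139     ]
```

Tails measure 48 mm across, as they should. The peg's middle is at (0.572,0.221) with yaw -0.137. The grasp goes to TCP z 0.129.

```bash
python3 -c "
from h import *
go(.5723,.2207,.2,-.137)"
python3 -m creep '{"delta_pos":[[0,-0.6,-4],[0,-1.2,-8],[1,-1.2,-11],[3,-1.12,-11.1],[6,-1.12,-11.1],[6.5,-1.12,-11.1],[6.5,-1.12,-11.1],[6.5,-1.12,-11.1]],"spin":[0,0,0,0,0,0,0,0],"claw":[-1,-1,-1,-1,-1,-1,-1,-1]}'
python3 -c "
from h import *
go(.5723,.2207,.129,-.137)"
```

```text
delta [  6.6   -1.11 -11.01] spin 0.0 tcp [0.5681 0.11   0.2657] tilt [ 0.0037  0.0028 -1.    ] 8.45
t: 9.25
tool_pos: [0.5729, 0.2218, 0.2021]
eef_rot: [2.298, 1.565, 0.59]
ft_force: [-0.0, -0.2, 0.3]
width: 0.0931
delta [ 7.31 -0.07  0.15] spin -0.0 tcp [0.5729 0.2218 0.2021] tilt [ 0.0048  0.0032 -1.    ] 9.25
```

```bash
python3 -m creep '{"delta_pos":[[3,-0.07,0.15],[6,-0.07,0.15],[7.3,-0.07,0.15],[7.3,-0.07,0.15],[7.3,-0.07,0.15],[7.3,-0.07,0.15]],"spin":[0,0,0,0,0,0],"claw":[-1,-1,-1,-1,-1,-1]}' 35
python3 - <<'E'
from h import *
go(.5723,.2207,.129,-.137);c=cam('wrist')
i=ctrl.get_image('wrist');s=ctrl.get_image('scene')
cv2.imwrite('pics/w5.png',np.hstack([cv2.resize(i,(480,300)),cv2.resize(s[225:295,335:405],(300,300),interpolation=2)]))
E
```

```text
t: 9.85
tool_pos: [0.5731, 0.221, 0.1307]
eef_rot: [2.252, 1.563, 0.543]
ft_force: [-0.6, 0.7, -0.5]
width: 0.0928
delta [ 0.17 -0.08  0.05] spin -0.001 tcp [0.5731 0.221  0.1307] tilt [ 0.0069  0.0042 -1.    ] 9.85
```

View pics/w5.png

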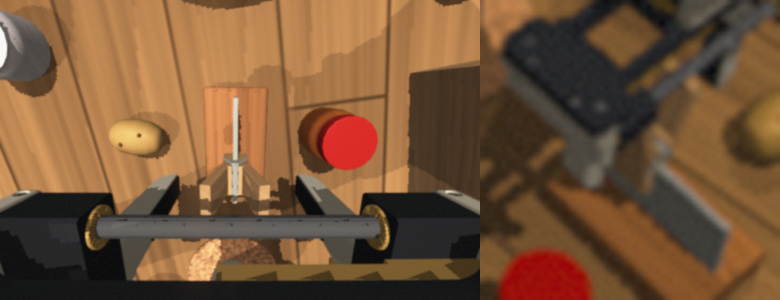

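The peg sits centred between the fingers (peg x≈235, finger centre ≈237 of 480). Squeezing now.

```bash
python3 -m creep '{"delta_pos":[[0.1,-0.08,0],[0.1,-0.08,0],[0.1,-0.08,0],[0.1,-0.08,0],[0.1,-0.08,0],[0.1,-0.08,0],[0.1,-0.08,0],[0.1,-0.08,0]],"spin":[0,0,0,0,0,0,0,0],"claw":[0.2,1,1,1,1,1,1,1]}' 35
python3 -m creep '{"delta_pos":[[0,0,0],[0,0,0],[0,0,0]],"spin":[0,0,0],"claw":[1,1,1]}'
```

```text
t: 10.75
tool_pos: [0.5721, 0.221, 0.1293]
eef_rot: [2.253, 1.563, 0.545]
ft_force: [1.3, -0.3, -0.3]
width: 0.0337
t: 11.05
tool_pos: [0.5721, 0.221, 0.1293]
eef_rot: [2.254, 1.563, 0.546]
ft_force: [-0.4, -0.0, -0.1]
width: 0.0236
```

Opening is 23.6 mm, so it is at the stop. Lifting high enough to pass over the bottle.

```bash
python3 -m creep '{"delta_pos":[[-2,0,0],[-4,0,0],[-7,0,0],[-10,0,0],[-13,0,0],[-16,0,0],[-18,0,0],[-18,0,0]],"spin":[0,0,0,0,0,0,0,0],"claw":[1,1,1,1,1,1,1,1]}'
python3 -c "
from h import *
go(.5597,-.2545,.31,.172);print(np.round(ctrl.read_state()['joint_pos'],2))"
```

```text
t: 11.85
tool_pos: [0.572, 0.2209, 0.3122]
eef_rot: [2.19, 1.558, 0.482]
ft_force: [-0.5, 0.4, -0.4]
width: 0.0234
delta [-0.07  5.31 47.26] spin -0.31 tcp [0.572  0.2209 0.3122] tilt [ 0.0112  0.0058 -0.9999] 11.85
[-0.22  0.41 -0.35  1.78  0.17  0.97 -0.77]
```

```bash
python3 -m creep '{"delta_pos":[[0,0.5,4],[0,1,8.5],[0,1.5,13],[0,2,17.5],[0,2.5,22],[0,3,26.5],[0,3.5,31],[0,4,35.5]],"spin":[0,-0.05,-0.1,-0.15,-0.2,-0.25,-0.31,-0.31],"claw":[1,1,1,1,1,1,1,1]}'
python3 -c "
from h import *
go(.5597,-.2545,.31,.172);print(ctrl.read_state()['width'])"
```

```text
t: 12.65
tool_pos: [0.562, -0.1381, 0.3089]
eef_rot: [1.958, 1.559, 0.562]
ft_force: [1.3, -0.0, -0.4]
width: 0.0234
delta [-0.19 -2.24 11.42] spin 0.002 tcp [ 0.562  -0.1381  0.3089] tilt [ 0.0098  0.0062 -0.9999] 12.65
0.023365079265374625
```

```bash
python3 -m creep '{"delta_pos":[[-0.2,-0.8,4],[-0.2,-1.6,8],[-0.2,-2.2,11],[2,-2.24,11.4],[5,-2.24,11.4],[8,-2.24,11.4],[9.2,-2.24,11.4],[9.2,-2.24,11.4]],"spin":[0,0,0,0,0,0,0,0],"claw":[1,1,1,1,1,1,1,1]}'
python3 - <<'E'
from h import *
go(.5597,-.2545,.167,.172)
R,t=tool();tip=t+R@[.076,0,0];cs=cam('scene');ct=cam('top')
print('tip',tip,'proj tip s',proj(cs,tip),'proj card s',proj(cs,[[.5595,-.2547,.11]]), 'pivot',proj(cs,t+R@[.04,0,0]))
s=ctrl.get_image('scene');w=ctrl.get_image('wrist')
cv2.imwrite('pics/s6.png',np.hstack([cv2.resize(s[120:200,205:285],(480,480),interpolation=2),cv2.resize(w,(320,480)) ]) if 0 else np.hstack([cv2.resize(s[120:200,205:285],(400,400),interpolation=2),cv2.resize(w[100:300,220:420],(400,400))]))
E
```

```text
t: 13.45
tool_pos: [0.5595, -0.2532, 0.2139]
eef_rot: [2.317, 1.561, 0.921]
ft_force: [-0.1, 0.6, -0.6]
width: 0.0236
delta [ 4.69 -0.04  0.16] spin 0.003 tcp [ 0.5595 -0.2532  0.2139] tilt [ 0.0059  0.0078 -1.    ] 13.45
tip [ 0.55999782 -0.25263961  0.1379217 ] proj tip s [[247.07233362 153.36217343]] proj card s [[247.94978738 159.95199017]] pivot [[245.44098084 143.88424804]]
```

View pics/s6.png

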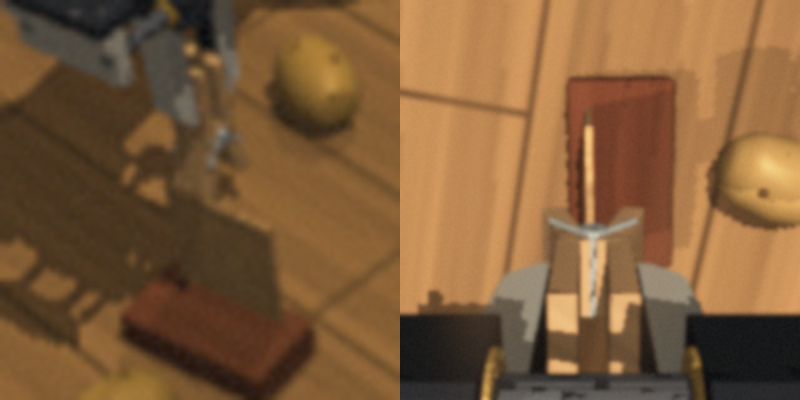

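Wrist crop: the card's edge runs (586,115)–(591,220) and the peg's jaws span x 548–642 (centre 595), straddling it. I'll work out the offset in mm.

```bash
python3 - <<'E'
from h import *
c=cam('wrist');R,t=tool();f=lambda x,y:((x-400)/2+220,y/2+100)
for n,uv,z in(('card far',(588,118),.11),('card near',(590.5,215),.11),('jawL',(548,212),.138),('jawR',(643,212),.138)):
    X=onz(c,f(*uv),z);print(n,X.round(4),'tool',(R.T@(X-t)).round(4))
go(.5597,-.2545,.167,.172)
E
```

```text
card far [ 0.553  -0.2108  0.11  ] tool [ 0.1068 -0.0016 -0.0431]
card near [ 0.5614 -0.252   0.11  ] tool [ 0.1066 -0.0005 -0.0011]
jawL [ 0.5435 -0.2457  0.138 ] tool [ 0.0784 -0.0168 -0.0105]
jawR [ 0.5795 -0.2394  0.138 ] tool [ 0.0789  0.0198 -0.0105]
delta [ 4.96 -0.2   0.08] spin 0.003 tcp [ 0.561  -0.2536  0.2166] tilt [ 0.01    0.0061 -0.9999] 13.55
```

The card lies within 1–2 mm of the peg's mid-plane. Shifting 0.15 cm and descending.

```bash
python3 -m creep '{"delta_pos":[[0,-0.15,0],[1,-0.15,0],[2,-0.15,0],[3,-0.15,0],[4,-0.15,0],[4.8,-0.15,0],[4.8,-0.15,0],[4.8,-0.15,0]],"spin":[0,0,0,0,0,0,0,0],"claw":[1,1,1,1,1,1,1,1]}'
python3 -m creep '{"delta_pos":[[0,0,0],[0,0,0]],"spin":[0,0],"claw":[1,1]}'
python3 - <<'E'
from h import *
s=ctrl.get_image('scene');w=ctrl.get_image('wrist')
go(.5597,-.2545,.168,.172);print(ctrl.read_state()['ft_force'],ctrl.read_state()['width'])
R,t=tool();cs=cam('scene');print('tip/pivot/card',proj(cs,[t+R@[.0763,0,0],t+R@[.0403,0,0],[.5595,-.2547,.11]]))
cv2.imwrite('pics/s7.png',np.hstack([cv2.resize(s[135:185,222:272],(400,400),interpolation=2),cv2.resize(w[100:300,220:420],(400,400))]))
E
```

```text
t: 14.35
tool_pos: [0.5601, -0.2535, 0.1683]
eef_rot: [1.985, 1.559, 0.589]
ft_force: [-0.5, -0.2, -0.1]
width: 0.0235
t: 14.55
tool_pos: [0.5603, -0.2536, 0.1687]
eef_rot: [1.941, 1.559, 0.544]
ft_force: [-0.0, 0.7, -0.2]
width: 0.0233
delta [ 0.06 -0.07  0.08] spin 0.003 tcp [ 0.5602 -0.2536  0.1687] tilt [ 0.0102  0.0062 -0.9999] 14.65
[-0.00376794 -0.55789513 -0.69605143] 0.02320494774979099
tip/pivot/card [[248.67494696 164.72789856]
 [247.17621551 155.78130889]
 [247.94978738 159.95199017]]
```

View pics/s7.png

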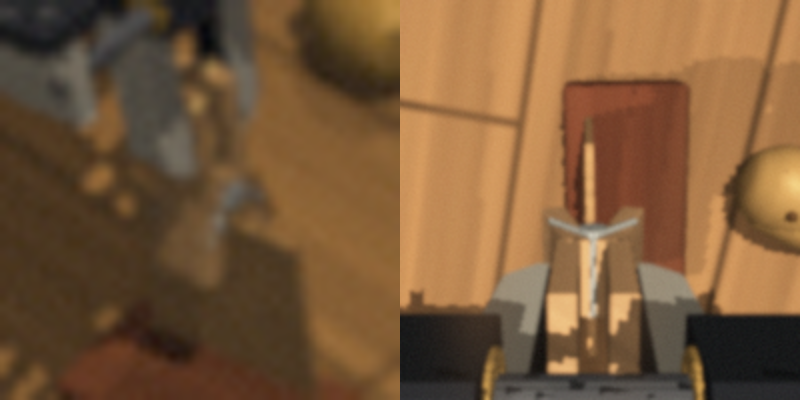

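```bash
python3 - <<'E'
from h import *
R,t=tool();cs=cam('scene');f=lambda X:((proj(cs,X)-[222,135])*8).round(0).tolist()
print('outer tip b corners',f([t+R@[.0763,.018,.013],t+R@[.0763,.018,-.013]]))
print('card top ends',f([[.5525,-.2145,.11],[.5666,-.294,.11]]))
c=cam('wrist');g=lambda x,y:((x-400)/2+220,y/2+100)
for n,uv,z in(('card far',(588,122),.11),('card near',(590.5,205),.11)):
    X=onz(c,g(*uv),z);print(n,X.round(4),'tool',(R.T@(X-t)).round(4))
print(t,ctrl.read_state()['width'])
E
```

```text
outer tip b corners [[156.0, 253.0], [211.0, 278.0]]
card top ends [[294.0, 240.0], [125.0, 162.0]]
card far [ 0.5513 -0.2065  0.11  ] tool [ 0.0588 -0.0013 -0.0477]
card near [ 0.5572 -0.2348  0.11  ] tool [ 0.0587 -0.0004 -0.0187]
[ 0.56020154 -0.25359634  0.16865351] 0.02320494774979099
```

The check agrees: tips about 17.5 mm below the edge, card within about 2 mm of the mid-plane, no contact force, opening 23 mm. Handing in.

```bash
python3 -c "
from plant import ctrl
print(ctrl.finish_job(), ctrl.read_state()['t'])"
```

```text
the job is handed in; nothing more can be done
the job is handed in; nothing more can be done
```

The job is handed in at about 14.7 s. The peg is held squeezed fully open, jaws down over the middle of the card's top edge, one jaw on each side. `finish_job` gives no verdict, so I have only my own checks.

- **Bottle:** It stands upright and released near the middle of the mat. The wrist view just after release had its cap within about 2 px of the predicted spot. During placing it was pressed down once with about 32 N before I eased off.
- **Peg:** The grip opening was 23.2 mm at the end, so the peg is at its stop. By calculation the jaw tips are about 17.5 mm below the card's edge.
- **Fit over the card:** The card lies within about 2 mm of the peg's middle, and turned about 0.03 rad from it. Wrist forces were under 1 N, so nothing seems to be touching.
- **Disagreements:**
  - The scene camera showed both peg and card about 1 px lower than calculated. Both shifted alike, so their relative position holds.
  - The card's middle along its edge came out between 1 mm and 8 mm from the peg, depending on the view. That is within the 18 mm allowed, so I did not correct it.

I took no final picture of the bottle or the other things after the peg was moved. The peg was carried about 50 mm above the bottle, and no contact showed in the forces I read.

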